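# Probe a piece of drill core in the bench tester

### The job

Slide the loose piece of drill core along its wooden cradle, in under the head of the bench tester, until its end rests against the steel end stop. Then pull the tester's sprung hand lever down through its whole stroke, so that the probe presses on the core, hold it down for a second, and ease it slowly all the way back up before letting go. Leave the core against the stop, and leave the hammer, the bottle and the standing core stub where they are.

Things in the scene. Friction and masses are not known exactly. Their poses are not given: they have to be found in the camera images.
- tester: Fixed C-shaped grey press on a dark steel base plate (360 x 160 x 15 mm). Origin on the table, under the face of the end stop, mid-width; x points into the machine (the way the core slides in), y to its left (the lever is on its right, the robot's side), z up. Below, x, y, z are in this frame.
- stop (a point): Middle of the face of the steel end stop (plate 70 mm wide, up to z = 100 mm), at x = 0, y = 0, z = 60 mm: the core's far end comes to rest here. The cradle leading to it is a V of two pine strips along x, from x = -240 mm to 0; their outer edges reach y = +-35 mm, z = 57 mm.
- head_edge (a point): Middle of the front lower edge of the overhanging head: x = -118, y = 0, z = 108 mm. The head is 80 mm wide, 132 mm tall and runs back to the column. A seated core's near end is at x = -110 mm, 8 mm under it: an upright gripper strikes the head before that; a tool leaning back 30 to 45 degrees, fingers pointing forward and down, does not.
- core: Loose piece of grey drill core lying in the cradle, a round bar 47.6 mm in diameter, 110 mm long, about 0.5 kg, axis at y = 0, z = 60 mm. Origin at its centre, x along its axis. It starts 40 to 80 mm short of the stop, the near end sticking out in front of the head. Against the stop its centre is at x = -55 mm.
- lever (a joint): Lever angle: 0 = home, raised 35 degrees above level; grows as it is pulled down, to a hard stop at 1.13 rad (30 degrees below level). A spring pushes it up, about 2 N at the knob at the top and 7 N at the bottom, until it is home; let go, it snaps back.
- lever_knob (a point): Centre of the black ball knob, 32 mm in diameter, at the lever's end, right of the head (y = -140 mm); the 12 mm rod enters it from the hub side. It moves in the x-z plane on an arc of 180 mm radius about lever_hinge: from x = -177, z = 293 mm (home) through x = -210, z = 190 mm (level) to x = -186, z = 100 mm (bottom).
- lever_hinge (a point): Fixed point on the lever's turning axis, which runs along the tester's y, in the plane of the knob's arc: x = -30, y = -140, z = 190 mm (nothing is there to see; the hub on the head's side is at y = -75 mm).
- probe: Steel probe under the head, a rod 16 mm in diameter, at x = -55 mm, y = 0. Origin at the centre of its flat lower end, z = 100 mm with the lever home. The lever drives it down 24 mm; it meets a core beneath it at about 0.75 rad and then gives on its own light spring.
- hammer: Loose hammer, 280 mm long, lying across close in front of the open end of the base plate, about 30 mm high. Bystander. Origin on its underside, handle to its -x.
- spray: Loose clear plastic bottle with a white cap, 60 mm in diameter, 150 mm high, standing to the right of the tester's column. Bystander. Origin at the centre of its foot.
- stub: Short stub of core standing on end, 47.6 mm in diameter, 50 mm high, to the right of the tester, past the knob. Bystander. Origin at the centre of its foot.
There are look-alikes about, which are no part of the job. Leave any blue or red look-alike of the core alone.

How it is judged:
By the outcome, as a careful person would: the job done as asked, in the order asked, and still so for the second after the job is handed in, with the robot touching nothing.
It also fails if it takes over 67 s, if anything falls off the work surface, if the arm or the gripper's body presses on something with over 40 N, if the wrist force passes 120 N, or if a joint passes its speed limit or range.

### The arm

A 6-joint arm with a two-finger parallel gripper is mounted at the origin on the work surface. World frame = base frame: x ahead of the robot, y to its left, z up, the work surface at z = 0. Lengths are in m, angles in rad, forces in N, time in s.
With the tool pointing down it reaches from about 0.35 to 0.875 m from the base axis. Payload 4.2 kg.
Tool frame: the origin (TCP) lies at the centre of the arm's flange, where the gripper is bolted on; the fingertips stand 182 mm ahead of it and the grasp point (between the pads) lies 164 mm ahead of it (bot.pinch_z is the distance from the TCP to the grasp point, in m); z points along the fingers, y is the line along which they close (so a half turn about z gives the same grasp; the last joint's range is limited). The gripper opens to 87 mm and grips with 3 to 60 N. Pads are 19 mm wide; open, the fingers measure 117 mm over their backs; the gripper's body (75 mm by 190 mm) begins 51 mm behind the grasp point.
Start: joints at [1.479, 0.385, 0.008, 0, -1.194, -0.259], TCP at [0.215, 0.587, 0.405] pointing down, gripper open.
Joint ranges: [-3.14, 3.14], [-1.21, 2.06], [-1.07, 1.41], [-3.16, 2.05], [-2.99, -0.16], [-3.1, 3.1]. Speed limits (rad/s): [2.79, 2.79, 3.14, 3.14, 3.14, 3.14].

### API

Orientations are given as a 3x3 rotation matrix whose columns are the frame's x, y, z axes.
In Python, from station import get_obs, camera, camera_model, order, bot gives the robot as it stands.
- The arm moves only by the tool play_rows, never from a script. Its argument "targets" is a list of rows, each a list of 6 numbers: the shift along the tool's x, y, z in mm, then the turn, a rotation vector about the tool's x, y, z in degrees. In form: [[x, y, z, wx, wy, wz], ...]. A call has 1 to 20 rows; each row shifts and turns the commanded pose from where the row before left it, along the tool's axes as they then stand; what a row does not reach is not made up. A row lasts 1/10 s, in which the tool goes at most 50 mm and 8.59 degrees, less where a joint would pass 70% of its speed; a pose out of reach is approached as far as the arm can. A call with a gripper value outside its range is refused whole. "gripper" is the opening, from 0 (shut) to 1 (fully open), set as the call begins (left out, the last holds). The fingers move at their own pace and stop on an object; "force" is the grip in N (left out, the last holds). Time passes only in rows, so rows that do not move let the fingers close. It gives the time, the measured TCP pose, the force, the opening and the grip force at its end, in the units of the state.
- get_obs(): the state, without advancing time (a new reading comes with each control period).
- camera(name): name is "scene" or "top" or "wrist"; returns the picture (384x512x3 uint8, red, green, blue); there is no depth.
- camera_model(name): a dict with "K" (3x3 intrinsics, pixels), "k1" (the pictures are not rectified: a ray, as slopes to the right and down, at radius r is drawn at 1 + k1 r^2 times it, then the intrinsics apply), "R" (3x3) and "t" (3): a world point X has camera coordinates R X + t. Camera axes: x right, y down, z forward; pixel columns grow to the right and rows downward; lengths in m; the calibration is good to about 2 mm. A picture is of the moment at which its call begins: read the wrist's pose just before it. camera_model takes no time and is no camera call; for the wrist camera it gives the pose at the moment of the call.
- order.close_job(): hands the job in; it is judged then, once.
The state is a dict: "clock": time; "qpos": joint angles; "joint_velocities": joint speeds; "joint_efforts": joint torques, N m; "position": TCP position; "ee_rot": TCP orientation; "contact_force": force on the tool from outside, world axes, zero at the start; "torque": the same for the moment, N m; "width": finger opening in m; "grip_force": force on a finger pad.
Only numpy, scipy, OpenCV 4.12 (cv2) and the standard library are available. Lean on these libraries where they do the work, as an engineer would, in place of code of your own. Each camera call takes 0.05 s, during which the arm holds its last target. There are 200 camera calls.

## Working session

There is one attempt and no reset: what is moved stays moved. The work goes in short steps, Python scripts to look and compute and a tool call to move; the robot and the scene stay as the last step left them, time stands still between calls to the robot, and variables do not carry over. Pictures are saved under pics/ and viewed, at most 12 in all, crops included, and the job is handed in when it is done.

Besides the shell and the picture viewer there is one more tool, called after ">>>" by a JSON object that holds its "name" and its "arguments". play_rows: Moves the arm, as the interface text tells. Its arguments: {"type":"object","properties":{"targets":{"type":"array","items":{"type":"array","items":{"type":"number"}}},"gripper":{"type":"number"},"force":{"type":"number"}},"required":["targets"]}

```bash
ls; mkdir -p pics
cat > h.py <<'E'
import numpy as np, cv2
from station import get_obs, camera, camera_model, order, bot
E
python3 - <<'E'
from h import *
o=get_obs(); print(o['clock'],o['position'],o['ee_rot'],o['width'])
for n in ("scene","top"):
    im=camera(n); cv2.imwrite(f'pics/{n}0.png',im[:,:,::-1]); m=camera_model(n); print(n,m)
print([a for a in dir(bot) if a[0]!='_'])
E
```

```text
pics
0.0 [0.21468172 0.5867468  0.40367705] [[ 9.39041758e-01 -3.43802490e-01 -6.51740313e-04]
 [-3.43803095e-01 -9.39039518e-01 -2.05304582e-03]
 [ 9.38323561e-05  2.15196610e-03 -9.99997680e-01]] 0.08705721341947625
scene {'K': array([[455.57438488,   0.        , 256.90975939],
       [  0.        , 455.57438488, 193.42226858],
       [  0.        ,   0.        ,   1.        ]]), 'k1': -0.15054566016188073, 'R': array([[ 0.63662594,  0.77114855,  0.00610922],
       [ 0.73284387, -0.60249889, -0.31612489],
       [-0.24009845,  0.20573041, -0.94869791]]), 't': array([-0.36584407, -0.37185291,  1.39258721])}
top {'K': array([[372.40564583,   0.        , 253.98335136],
       [  0.        , 372.40564583, 192.4732975 ],
       [  0.        ,   0.        ,   1.        ]]), 'k1': 0.0022320395299681843, 'R': array([[ 0.00197991, -0.99945486,  0.03295551],
       [-0.9973134 , -0.00438673, -0.07312144],
       [ 0.07322614, -0.0327222 , -0.99677841]]), 't': array([-0.01532662,  0.56717896,  0.99601232])}
['IKError', 'pinch_z']
```

View pics/scene0.png

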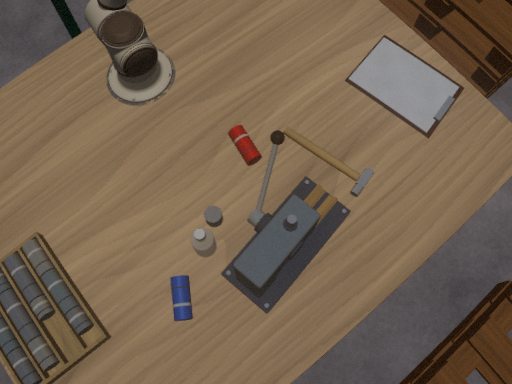

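View pics/top0.png

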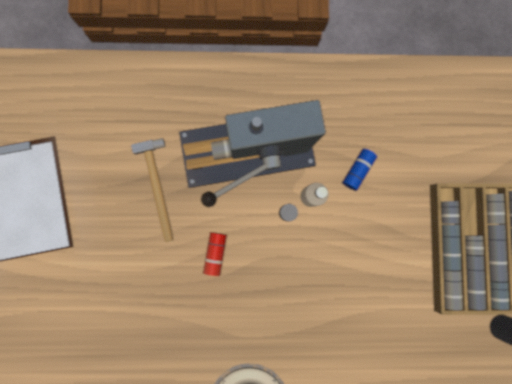

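The scene view shows the tester at (290,245), its knob at (277,137) and the hammer at (330,155). In the top view the plate's left corners are at about (181,130) and (190,187), the knob at (208,199), the core's end at (221,149), and the hammer at (155,190). Tester x points to the image right, roughly world -y.

```bash
cat >> h.py <<'E'
def ray(m,uv):
    K=m['K']; d=np.array([(uv[0]-K[0,2])/K[0,0],(uv[1]-K[1,2])/K[1,1]]); p=d.copy()
    for _ in range(20): p=d/(1+m['k1']*(p@p))
    v=m['R'].T@np.array([p[0],p[1],1.]); return -m['R'].T@m['t'], v/np.linalg.norm(v)
def onz(m,uv,z):
    c,v=ray(m,uv); return c+v*(z-c[2])/v[2]
def tri(rs):
    A=sum(np.eye(3)-np.outer(v,v) for c,v in rs); b=sum((np.eye(3)-np.outer(v,v))@c for c,v in rs); return np.linalg.solve(A,b)
def proj(m,X):
    x=m['R']@X+m['t']; p=x[:2]/x[2]; p=p*(1+m['k1']*(p@p)); return m['K'][:2,:2]@p+m['K'][:2,2]
E
python3 - <<'E'
from h import *
t=cv2.imread('pics/top0.png'); s=cv2.imread('pics/scene0.png')
def dark(im,x0,x1,y0,y1,th=60):
    g=im[y0:y1,x0:x1].max(2).astype(float); w=(g<th); ys,xs=np.nonzero(w); return xs.mean()+x0,ys.mean()+y0,w.sum()
kt=dark(t,196,216,190,210); ks=dark(s,268,288,128,147); print(kt,ks)
rs=[ray(camera_model('top'),kt[:2]),ray(camera_model('scene'),ks[:2])]
K=tri(rs); print('knob',K,[np.linalg.norm(np.cross(K-c,v)) for c,v in rs])
cv2.imwrite('pics/c1.png',cv2.resize(t[90:215,170:330],None,fx=5,fy=5,interpolation=cv2.INTER_CUBIC)[:600,:800])
cv2.imwrite('pics/c2.png',cv2.resize(s[170:315,215:355],None,fx=4,fy=4,interpolation=cv2.INTER_CUBIC))
E
```

```text
(np.float64(208.59848484848484), np.float64(198.61363636363637), np.int64(132)) (np.float64(277.13235294117646), np.float64(137.3014705882353), np.int64(136))
knob [0.53531514 0.08672505 0.29163584] [np.float64(0.0011351352660672776), np.float64(0.001135135266067154)]
```

View pics/c1.png

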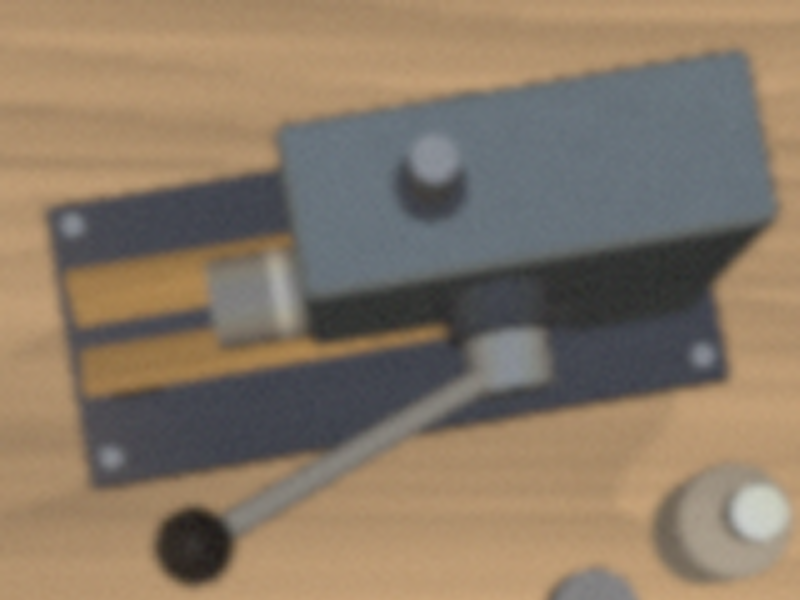

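View pics/c2.png

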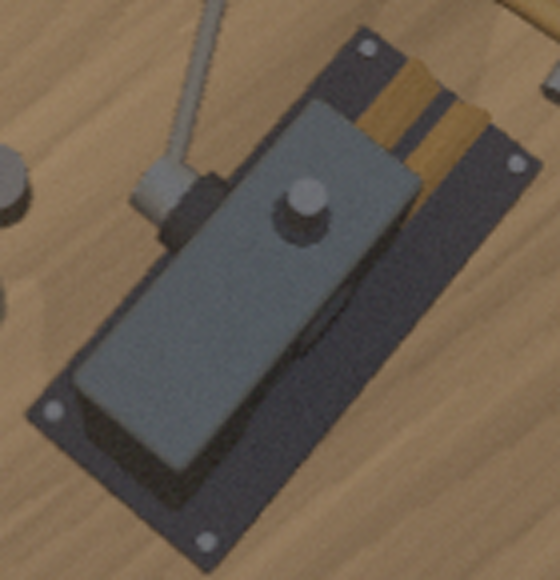

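The top crop shows plate corners at (48,208), (93,487) and (727,378), with the core's near end at about x=212. The scene crop shows all four corners: (363,28), (540,165), (208,572) and (28,412). I'll fit the tester frame from these.

Run:
```python
from h import *
from scipy.optimize import least_squares
T=camera_model('top');S=camera_model('scene')
ct=lambda u,v:np.array([(u+.5)/5+170-.5,(v+.5)/5+90-.5]); cs=lambda u,v:np.array([(u+.5)/4+215-.5,(v+.5)/4+170-.5])
# tester-frame y left. front-left, front-right, back-right, back-left
P=[(T,ct(48,208),'FL'),(T,ct(93,487),'FR'),(T,ct(727,378),'BR'),
   (S,cs(540,165),'FL'),(S,cs(363,28),'FR'),(S,cs(28,412),'BR'),(S,cs(208,572),'BL')]
for m,uv,n in P: print(n,onz(m,uv,.015).round(4))
kn=[(T,np.array([208.6,198.6])),(S,np.array([277.13,137.3]))]
hd=[(T,ct(282,128),(-.118,.04,.24)),(T,ct(318,298),(-.118,-.04,.24)),(S,cs(420,183),(-.118,.04,.24)),(S,cs(318,99),(-.118,-.04,.24))]
def W(p,X):
    c,s=np.cos(p[2]),np.sin(p[2]); return np.array([p[0]+c*X[0]-s*X[1],p[1]+s*X[0]+c*X[1],X[2]])
def f(p):
    r=[]
    for m,uv,n in P:
        x=p[3]+(0 if n[0]=='F' else .36); y=.08 if n[1]=='L' else -.08
        r.append(proj(m,W(p,(x,y,.015)))-uv)
    for m,uv in kn: r.append(proj(m,W(p,(-.177,-.14,.293)))-uv)
    for m,uv,X in hd: r.append(proj(m,W(p,X))-uv)
    return np.concatenate(r)
s=least_squares(f,[.67,-.1,-1.4,-.24]); p=s.x; print(p,np.degrees(p[2])); print(s.fun.reshape(-1,2).round(2))
# core near end: axis height .06, top of end face z=.0838 
c,sn=np.cos(p[2]),np.sin(p[2])
inv=lambda X:(c*(X[0]-p[0])+sn*(X[1]-p[1]), -sn*(X[0]-p[0])+c*(X[1]-p[1]))
for u,v,z in((212,300,.0838),(208,262,.06),(222,345,.06),(70,270,.057),(85,397,.057)): print('core',inv(onz(T,ct(u,v),z)))
```

```text
FL [0.7364 0.1933 0.015 ]
FR [0.5819 0.1663 0.015 ]
BR [ 0.6444 -0.1831  0.015 ]
FL [0.7387 0.1941 0.015 ]
FR [0.5863 0.1661 0.015 ]
BR [ 0.6482 -0.1806  0.015 ]
BL [ 0.8022 -0.1557  0.015 ]
[ 0.70471364 -0.06643658 -1.39620708 -0.25295614] -79.99677289617166
[[-1.18 -1.13]
 [-0.92 -0.04]
 [ 0.95 -0.05]
 [ 0.86 -0.33]
 [-0.29 -1.69]
 [-2.42  0.15]
 [-0.7   0.53]
 [ 1.07 -0.73]
 [-1.34  0.88]
 [-0.91 -2.15]
 [-1.92 -0.18]
 [ 0.69 -0.04]
 [-1.85 -1.38]]
core (np.float64(-0.16637954911530559), np.float64(-0.0030756648846555247))
core (np.float64(-0.16625147434063908), np.float64(0.02207472982811297))
core (np.float64(-0.1662429402767796), np.float64(-0.022820401255803167))
core (np.float64(-0.23878978936913142), np.float64(0.030495500698108823))
core (np.float64(-0.24175761425204123), np.float64(-0.037581707206539104))
```

```bash
cat >> h.py <<'E'
from scipy.spatial.transform import Rotation as Ro
PS=np.array([.7047,-.0664,-1.3962])
def RT(): return Ro.from_euler('z',PS[2]).as_matrix()
def w2t(X): return RT().T@(np.asarray(X)-[PS[0],PS[1],0])
def t2w(X): return RT()@np.asarray(X)+[PS[0],PS[1],0]
def lean(a):
    a=np.radians(a); return np.array([[np.cos(a),0,np.sin(a)],[0,-1,0],[np.sin(a),0,-np.cos(a)]])
def go(pt,a,L):
    """delta (tool mm, after the turn / rotvec deg) bringing the point L ahead of TCP to pt (tester frame), lean a"""
    o=get_obs(); Rg=RT()@lean(a); R0=np.array(o['ee_rot'])
    tgt=t2w(np.array(pt)-L*lean(a)[:,2]); d=tgt-o['position']
    print('turn',np.degrees(Ro.from_matrix(R0.T@Rg).as_rotvec()).round(2),'shift now',(R0.T@d*1e3).round(1),'shift after turn',(Rg.T@d*1e3).round(1))
def st(L=.182):
    o=get_obs(); print(round(o['clock'],2),'pt',(w2t(o['position']+L*o['ee_rot'][:,2])*1e3).round(1),'F_t',(RT().T@o['contact_force']).round(1),'w',round(o['width'],4),'g',round(o['grip_force'],1),'q',np.round(o['qpos'],2))
E
python3 -c "
from h import *
go((-.2,0,.24),45,.182);go((-.2,0,.24),0,.182);st()"
```

```text
turn [-23.37  40.68  56.7 ] shift now [519.8 160.5  35.5] shift after turn [ 257.8 -369.1  307.4]
turn [ 0.1  -0.07 59.89] shift now [584.4 271.9 -17.6] shift after turn [ 528.4 -369.1  -18.2]
0.1 pt [-728.  -369.3  221.8] F_t [-0.6  0.5 -0.3] w 0.0872 g 0.0 q [ 1.48  0.39  0.01 -0.   -1.19 -0.26]
```

>>> {"name": "play_rows", "arguments": {"targets": [[0,0,0,0,0,8.57],[0,0,0,0,0,8.57],[0,0,0,0,0,8.57],[0,0,0,0,0,8.57],[0,0,0,0,0,8.57],[0,0,0,0,0,8.57],[0,0,0,0,0,8.57],[0,0,0,0,0,0]], "gripper": 0, "force": 20}}

```text
clock: 0.9
position: [0.2147, 0.5868, 0.4041]
ee_rot: [[0.172, -0.985, -0.0], [-0.985, -0.172, -0.001], [0.001, 0.001, -1.0]]
contact_force: [1.0, -0.1, -0.4]
width: 0.0309
grip_force: 0.0
```

>>> {"name": "play_rows", "arguments": {"targets": [[0,0,0,0,7.5,0],[0,0,0,0,7.5,0],[0,0,0,0,7.5,0],[0,0,0,0,7.5,0],[0,0,0,0,7.5,0],[0,0,0,0,7.5,0],[0,0,0,0,0,0]]}}

```text
clock: 1.6
position: [0.2145, 0.5876, 0.4023]
ee_rot: [[0.125, -0.985, 0.122], [-0.693, -0.174, -0.7], [0.71, 0.003, -0.704]]
contact_force: [0.2, 0.7, -0.1]
width: 0.0005
grip_force: 0.0
```

```bash
python3 -c "
from h import *
go((-.2,0,.24),45,.182);st()"
```

```text
turn [ 0.11 -0.24  0.17] shift now [ 259.2 -368.9  307.4] shift after turn [ 259.4 -369.1  307. ]
1.6 pt [-599.9 -369.5  274.2] F_t [-0.7  0.3 -0.1] w 0.0005 g 0.0 q [ 1.51  0.54  0.1   0.17 -1.9  -1.34]
```

>>> {"name": "play_rows", "arguments": {"targets": [[16,-23,19,0,0,0],[16,-23,19,0,0,0],[16,-23,19,0,0,0],[16,-23,19,0,0,0],[16,-23,19,0,0,0],[16,-23,19,0,0,0],[16,-23,19,0,0,0],[16,-23,19,0,0,0],[16,-23,19,0,0,0],[16,-23,19,0,0,0],[16,-23,19,0,0,0],[16,-23,19,0,0,0],[16,-23,19,0,0,0],[16,-23,19,0,0,0],[16,-23,19,0,0,0],[16,-23,19,0,0,0],[0,0,0,0,0,0],[0,0,0,0,0,0]]}}

```text
clock: 3.4
position: [0.6457, 0.2593, 0.3708]
ee_rot: [[0.122, -0.985, 0.121], [-0.698, -0.172, -0.695], [0.706, 0.0, -0.708]]
contact_force: [-0.1, -0.1, 0.3]
width: 0.0005
grip_force: 0.0
```

```bash
python3 -c "
from h import *
st();go((-.2,0,.08),45,.182)
a=camera('wrist');b=camera('scene')
np.save('wm.npy',camera_model('wrist'),allow_pickle=True)
cv2.imwrite('pics/w1.png',a[:,:,::-1]);cv2.imwrite('pics/s1.png',b[:,:,::-1])
cv2.imwrite('pics/ws1.png',np.vstack([cv2.resize(a,(400,300)),cv2.resize(b,(400,300))])[:,:,::-1])
m=camera_model('wrist')
for X in [(-.166,0,.06),(-.177,-.14,.293),(-.118,.04,.108),(-.118,-.04,.108),(-.118,.04,.24),(-.118,-.04,.24),(-.24,.035,.057),(-.24,-.035,.057),(-.253,.08,.015),(-.253,-.08,.015)]: print(X,proj(m,t2w(X)).round(0))
"
```

```text
3.4 pt [-202.5   -1.7  241.8] F_t [ 0.1 -0.1  0.3] w 0.0005 g 0.0 q [ 0.68  0.58 -0.06  0.68 -1.42 -0.78]
turn [ 0.07  0.1  -0.07] shift now [-112.8   -1.5  116.4] shift after turn [-113.    -1.5  116.2]
(-0.166, 0, 0.06) [253. 261.]
(-0.177, -0.14, 0.293) [538. 152.]
(-0.118, 0.04, 0.108) [217. 207.]
(-0.118, -0.04, 0.108) [288. 207.]
(-0.118, 0.04, 0.24) [197. 130.]
(-0.118, -0.04, 0.24) [305. 130.]
(-0.24, 0.035, 0.057) [220. 329.]
(-0.24, -0.035, 0.057) [285. 329.]
(-0.253, 0.08, 0.015) [185. 344.]
(-0.253, -0.08, 0.015) [320. 344.]
```

View pics/ws1.png

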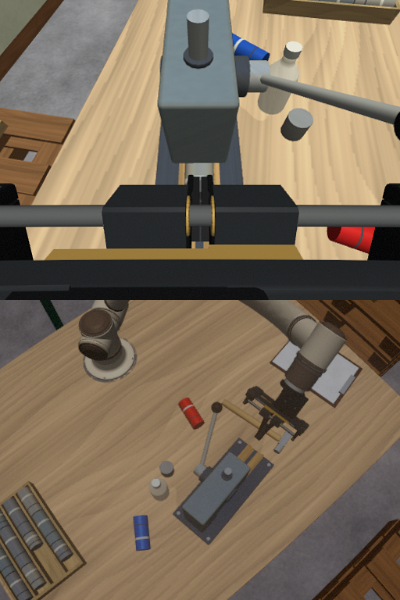

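The combined view shows the arm clear of the lever, in front of the tester. The head's front lower edge lies at about (168–234,162) in the half-size wrist picture, close to the prediction. I'll look closer for the lateral offset.

```bash
python3 -c "
from h import *
a=cv2.imread('pics/w1.png'); cv2.imwrite('pics/w1c.png',cv2.resize(a[100:260,170:340],None,fx=3.5,fy=3.5,interpolation=cv2.INTER_CUBIC))"
```

```text
(no output)
```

View pics/w1c.png

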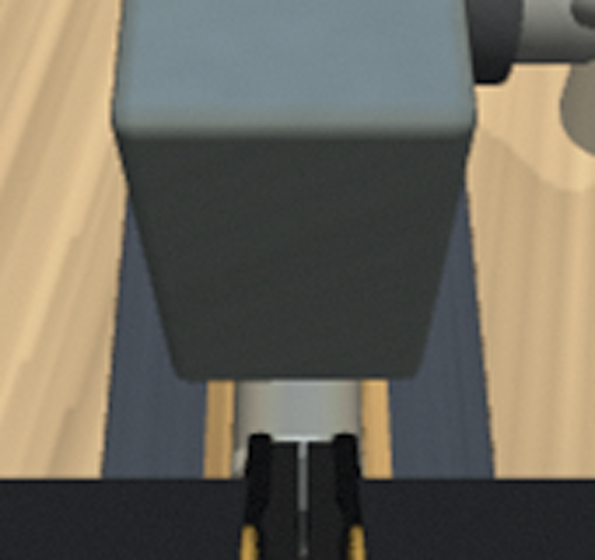

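Head bottom corners are at (221,208) and (289,208), and the core is centred at column 255. The tester therefore sits about 1–2 mm nearer the robot than fitted, so I'll correct by 1.5 mm and descend in front of the core.

>>> {"name": "play_rows", "arguments": {"targets": [[-10,0,11,0,0,0],[-10,0,11,0,0,0],[-10,0,11,0,0,0],[-10,0,11,0,0,0],[-10,0,11,0,0,0],[-10,0,11,0,0,0],[-10,0,11,0,0,0],[-10,0,11,0,0,0],[-10,0,11,0,0,0],[-10,0,11,0,0,0],[-10,0,11,0,0,0],[-10,0,11,0,0,0],[0,0,0,0,0,0],[0,0,0,0,0,0]]}}

```text
clock: 4.9
position: [0.647, 0.2518, 0.1923]
ee_rot: [[0.122, -0.985, 0.122], [-0.696, -0.172, -0.697], [0.707, 0.0, -0.707]]
contact_force: [-0.3, 0.5, 0.1]
width: 0.0007
grip_force: 0.0
```

```bash
sed -i 's/PS=np.array.*/PS=np.array([.7032,-.0667,-1.3962])/' h.py; python3 -c "
from h import *
st()"
```

```text
4.9 pt [-194.7   -0.3   63.7] F_t [-0.5 -0.2  0.1] w 0.0007 g 0.0 q [ 0.65  0.75 -0.24  0.76 -1.14 -1.01]
```

>>> {"name": "play_rows", "arguments": {"targets": [[2,0,4,0,0,0],[3,0,3,0,0,0],[3,0,3,0,0,0],[3,0,3,0,0,0],[3,0,3,0,0,0],[2,0,2,0,0,0],[2,0,2,0,0,0],[2,0,2,0,0,0],[3,0,3,0,0,0],[3,0,3,0,0,0],[3,0,3,0,0,0],[3,0,3,0,0,0],[3,0,3,0,0,0],[3,0,3,0,0,0],[0,0,0,0,0,0]]}}

```text
clock: 6.4
position: [0.6565, 0.1977, 0.1916]
ee_rot: [[0.122, -0.985, 0.123], [-0.697, -0.173, -0.696], [0.707, -0.001, -0.708]]
contact_force: [-0.4, 2.4, 1.0]
width: 0.0003
grip_force: 1.4
```

```bash
python3 -c "
from h import *
st()"
```

```text
6.4 pt [-139.9    0.    62.8] F_t [-2.5 -0.   1. ] w 0.0003 g 1.4 q [ 0.57  0.73 -0.31  0.83 -1.08 -1.01]
```

Contact is showing as a 2.5 N sliding force. Continuing gently.

>>> {"name": "play_rows", "arguments": {"targets": [[2,0,2,0,0,0],[2,0,2,0,0,0],[2,0,2,0,0,0],[2,0,2,0,0,0],[1,0,1,0,0,0],[1,0,1,0,0,0],[1,0,1,0,0,0],[0,0,0,0,0,0]]}}

```text
clock: 7.2
position: [0.6592, 0.1827, 0.1915]
ee_rot: [[0.122, -0.985, 0.123], [-0.697, -0.173, -0.696], [0.707, -0.001, -0.707]]
contact_force: [-1.0, 4.2, 1.8]
width: 0.0005
grip_force: 2.3
```

```bash
python3 -c "
from h import *
st()"
```

```text
7.2 pt [-1.246e+02  1.000e-01  6.280e+01] F_t [-4.3 -0.3  1.8] w 0.0005 g 2.3 q [ 0.55  0.72 -0.32  0.85 -1.07 -1.01]
```

>>> {"name": "play_rows", "arguments": {"targets": [[0.7,0,0.7,0,0,0],[0.7,0,0.7,0,0,0],[0.7,0,0.7,0,0,0],[0.7,0,0.7,0,0,0],[0,0,0,0,0,0]]}}

```text
clock: 7.7
position: [0.6599, 0.1788, 0.1915]
ee_rot: [[0.122, -0.985, 0.123], [-0.697, -0.173, -0.696], [0.707, -0.001, -0.707]]
contact_force: [-1.0, 4.7, 2.4]
width: 0.0005
grip_force: 2.5
```

>>> {"name": "play_rows", "arguments": {"targets": [[0.7,0,0.7,0,0,0],[0.7,0,0.7,0,0,0],[0,0,0,0,0,0]]}}

```text
clock: 8.0
position: [0.66, 0.1777, 0.1916]
ee_rot: [[0.122, -0.985, 0.124], [-0.697, -0.174, -0.695], [0.706, -0.001, -0.708]]
contact_force: [-4.2, 8.0, 3.0]
width: 0.0002
grip_force: 4.5
```

>>> {"name": "play_rows", "arguments": {"targets": [[0.7,0,0.7,0,0,0],[0,0,0,0,0,0]]}}

```text
clock: 8.2
position: [0.6599, 0.1775, 0.1917]
ee_rot: [[0.123, -0.985, 0.125], [-0.698, -0.175, -0.695], [0.706, -0.002, -0.709]]
contact_force: [-6.8, 11.2, 4.1]
width: 0.0004
grip_force: 6.2
```

```bash
python3 -c "
from h import *
st()
o=get_obs(); R=RT().T; F=R@o['contact_force'];M=R@o['torque'];print('F',F,'M',M,'pred M tip at tcp',np.cross(R@o['ee_rot'][:,2]*.182,F))
a=camera('top');b=camera('scene')
cv2.imwrite('pics/t2.png',a[:,:,::-1])
cv2.imwrite('pics/ts2.png',np.hstack([cv2.resize(a[90:240,140:290],(400,400)),cv2.resize(b[90:290,190:390],(400,400))])[:,:,::-1])
"
```

```text
8.2 pt [-119.5    0.2   62.7] F_t [-12.2  -4.8   4.1] w 0.0004 g 6.2 q [ 0.54  0.72 -0.33  0.86 -1.06 -1.01]
F [-12.2043825   -4.75783179   4.05770134] M [-0.76981064  3.25055539 -0.82845595] pred M tip at tcp [-0.61180325  1.05268387 -0.60580804]
```

View pics/ts2.png

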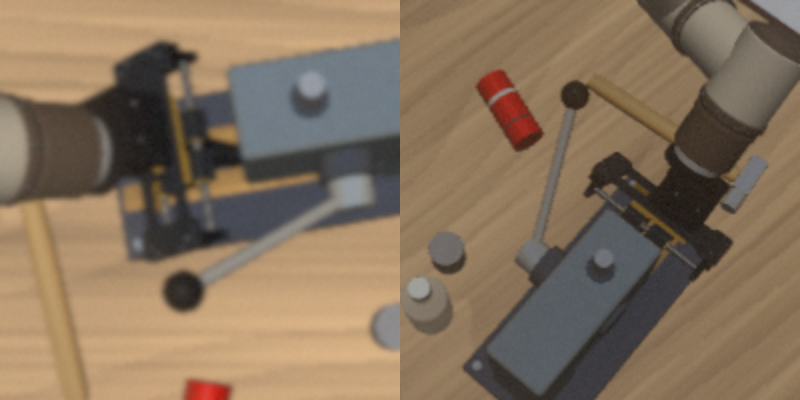

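The pictures show the gripper clear of both head and lever, with the knob undisturbed, so the stall should be the core meeting the stop. A little more push will confirm it.

>>> {"name": "play_rows", "arguments": {"targets": [[0.7,0,0.7,0,0,0],[0.7,0,0.7,0,0,0],[0,0,0,0,0,0]]}}

```text
clock: 8.6
position: [0.6598, 0.177, 0.1918]
ee_rot: [[0.124, -0.984, 0.127], [-0.699, -0.177, -0.693], [0.705, -0.003, -0.709]]
contact_force: [-11.2, 17.6, 5.9]
width: 0.0006
grip_force: 9.6
```

```bash
python3 -c "
from h import *
st()"
```

```text
8.6 pt [-119.2    0.3   62.7] F_t [-19.3  -8.    5.9] w 0.0006 g 9.6 q [ 0.54  0.72 -0.33  0.86 -1.06 -1.01]
```

The core is seated: the tip has stalled while the force builds. Backing straight off, then up.

>>> {"name": "play_rows", "arguments": {"targets": [[-1,0,-1,0,0,0],[-1,0,-1,0,0,0],[-2,0,-2,0,0,0],[-5,0,-5,0,0,0],[-8,0,-8,0,0,0],[-8,0,-8,0,0,0],[-10,0,-10,0,0,0],[-10,0,-10,0,0,0],[10,0,-14,0,0,0],[16,0,-16,0,0,0],[16,0,-16,0,0,0],[16,0,-16,0,0,0],[16,0,-16,0,0,0],[16,0,-16,0,0,0],[16,0,-16,0,0,0],[16,0,-16,0,0,0],[0,0,0,0,0,0],[0,0,0,0,0,0]]}}

```text
clock: 10.4
position: [0.6488, 0.2388, 0.3678]
ee_rot: [[0.121, -0.985, 0.122], [-0.698, -0.172, -0.695], [0.706, -0.001, -0.708]]
contact_force: [0.1, -0.8, -0.6]
width: 0.0004
grip_force: 0.0
```

```bash
python3 -c "
from h import *
st()
a=camera('wrist');m=camera_model('wrist');b=camera('top')
for X in [(-.11,0,.0838),(-.11,.0238,.06),(-.11,-.0238,.06),(-.118,.04,.108),(-.118,-.04,.108),(-.177,-.14,.293)]: print(X,proj(m,t2w(X)).round(1))
cv2.imwrite('pics/w3.png',a[:,:,::-1]);cv2.imwrite('pics/t3.png',b[:,:,::-1])
cv2.imwrite('pics/wt3.png',np.hstack([cv2.resize(a[150:300,180:330],(400,400)),cv2.resize(b[110:210,170:270],(400,400))])[:,:,::-1])
"
```

```text
10.4 pt [-181.8   -0.6  238.9] F_t [ 0.8 -0.  -0.6] w 0.0004 g 0.0 q [ 0.65  0.57 -0.09  0.69 -1.39 -0.78]
(-0.11, 0, 0.0838) [253.5 225.7]
(-0.11, 0.0238, 0.06) [234.4 233. ]
(-0.11, -0.0238, 0.06) [272.8 232.9]
(-0.118, 0.04, 0.108) [216.4 224.3]
(-0.118, -0.04, 0.108) [290.3 224.1]
(-0.177, -0.14, 0.293) [572.  187.6]
```

View pics/wt3.png

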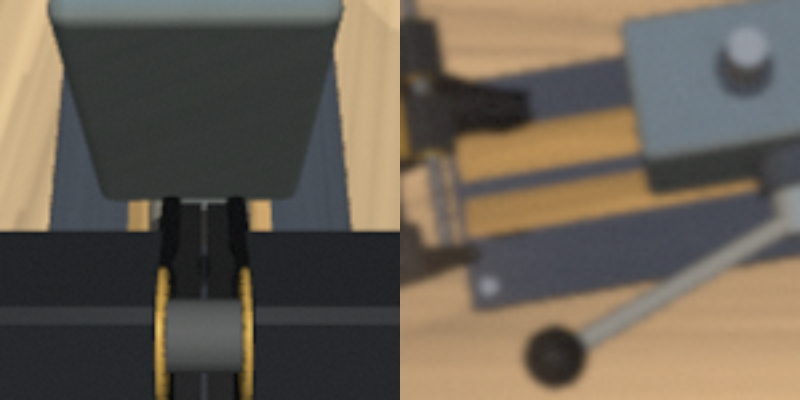

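The top view shows the core fully under the head and the lever undisturbed; the wrist view shows its end just below the head edge. Next is the knob, with a 20 degree lean.

>>> {"name": "play_rows", "arguments": {"targets": [[20,0,-20,0,0,0],[25,0,-25,0,0,0],[25,0,-25,0,0,0],[25,0,-25,0,0,0],[20,0,-20,0,0,0],[0,0,0,0,-5,0],[0,0,0,0,-5,0],[0,0,0,0,-5,0],[0,0,0,0,-5,0],[0,0,0,0,-5,0],[0,0,0,0,0,0],[0,0,0,0,0,0]], "gripper": 0.85}}

```text
clock: 11.7
position: [0.6493, 0.2388, 0.5284]
ee_rot: [[0.162, -0.985, 0.058], [-0.925, -0.172, -0.339], [0.344, 0.002, -0.939]]
contact_force: [0.6, -0.2, 0.1]
width: 0.0734
grip_force: 0.0
```

```bash
python3 -c "
from h import *
st(.164)
k=w2t([.5353,.0867,.2916]);print('knob tri',k)
T=camera_model('top');print(proj(T,t2w([-.177,-.14,.293])))
t=cv2.imread('pics/t3.png')
g=t[190:210,196:220].max(2);ys,xs=np.nonzero(g<60);print(xs.mean()+196,ys.mean()+190)
go((-.180,-.14,.37),20,.164)
a=camera('wrist');m=camera_model('wrist');cv2.imwrite('pics/w4.png',a[:,:,::-1]);print(proj(m,t2w([-.177,-.14,.293])))
"
```

```text
11.7 pt [-253.8   -0.4  374.4] F_t [0.3 0.5 0.1] w 0.0734 g 0.0 q [ 0.63  0.48  0.32  0.31 -1.58 -0.48]
knob tri [-0.18023383 -0.13870016  0.2916    ]
[209.79060707 198.63193547]
208.5655737704918 198.55737704918033
turn [ 0.12 -0.14 -0.07] shift now [ 68.3 139.8  29.9] shift after turn [ 68.2 140.   29.4]
[422.89796068 145.91231345]
```

>>> {"name": "play_rows", "arguments": {"targets": [[10,20,4,0,0,0],[10,20,4,0,0,0],[10,20,4,0,0,0],[10,20,4,0,0,0],[10,20,4,0,0,0],[10,20,5,0,0,0],[8,19,5,0,0,0],[0,0,0,0,0,0],[0,0,0,0,0,0]]}}

```text
clock: 12.65
position: [0.5248, 0.1419, 0.5242]
ee_rot: [[0.162, -0.985, 0.059], [-0.925, -0.173, -0.338], [0.343, 0.0, -0.939]]
contact_force: [0.9, 0.0, 0.8]
width: 0.0738
grip_force: 0.0
```

```bash
sed -i 's/PS=np.array.*/PS=np.array([.7027,-.0639,-1.3962])/' h.py; python3 -c "
from h import *
st(.164)
a=camera('wrist');m=camera_model('wrist');cv2.imwrite('pics/w5.png',a[:,:,::-1]);print('pred knob',proj(m,t2w([-.177,-.139,.292])))
T=camera_model('top');S=camera_model('scene')
go((-.177,-.139,.292),20,.164)
"
```

```text
12.65 pt [-177.3 -139.5  370.2] F_t [0.1 0.9 0.8] w 0.0738 g 0.0 q [ 0.62  0.2  -0.1   0.32 -1.44 -0.52]
pred knob [253.94103121 239.68774996]
turn [ 0.03 -0.05 -0.06] shift now [-26.    0.   73.5] shift after turn [-26.    0.   73.5]
```

View pics/w5.png

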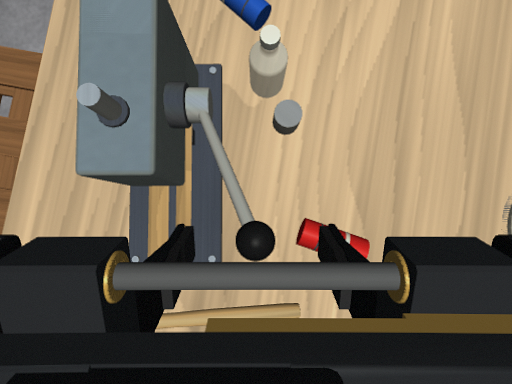

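The knob shows at (255,241), 1–2 px from the prediction, centred between the open fingers. Descending and gripping.

>>> {"name": "play_rows", "arguments": {"targets": [[-3,0,9,0,0,0],[-3,0,9,0,0,0],[-3,0,9,0,0,0],[-4,0,9,0,0,0],[-4,0,9,0,0,0],[-3,0,9,0,0,0],[-3,0,9,0,0,0],[-3,0,8,0,0,0],[0,0,2.5,0,0,0],[0,0,0,0,0,0],[0,0,0,0,0,0]]}}

```text
clock: 13.8
position: [0.5252, 0.1412, 0.4467]
ee_rot: [[0.162, -0.985, 0.06], [-0.926, -0.172, -0.337], [0.342, -0.001, -0.94]]
contact_force: [-0.1, -0.3, -0.6]
width: 0.0739
grip_force: 0.0
```

>>> {"name": "play_rows", "arguments": {"targets": [[0,0,0,0,0,0],[0,0,0,0,0,0],[0,0,0,0,0,0],[0,0,0,0,0,0],[0,0,0,0,0,0],[0,0,0,0,0,0],[0,0,0,0,0,0],[0,0,0,0,0,0]], "gripper": 0, "force": 30}}

```text
clock: 14.6
position: [0.5255, 0.1413, 0.4463]
ee_rot: [[0.162, -0.985, 0.06], [-0.926, -0.172, -0.336], [0.342, -0.001, -0.94]]
contact_force: [4.3, -0.5, -1.1]
width: 0.0299
grip_force: 30.0
```

```bash
cat > arc.py <<'E'
from h import *
st(.164)
o=get_obs(); p=w2t(o['position']+.164*o['ee_rot'][:,2])
A0=np.radians(35); R=lean(20)
P=lambda q: np.array([-.03-.18*np.cos(A0-q),0,.19+.18*np.sin(A0-q)])
print('off from home knob',(p-P(0))*1e3)
qs=np.linspace(0,1.135,39); d=np.diff([P(q) for q in qs],axis=0)
print([[round(v,1) for v in (R.T@x*1e3)[[0,2]]] for x in d])
E
python3 arc.py
```

```text
14.6 pt [-176.8 -138.7  292.2] F_t [ 1.2  4.2 -1.1] w 0.0299 g 30.0 q [ 0.62  0.23 -0.24  0.33 -1.27 -0.57]
off from home knob [   0.62920181 -138.69158162   -1.02016447]
[[np.float64(-4.4), np.float64(3.1)], [np.float64(-4.3), np.float64(3.3)], [np.float64(-4.2), np.float64(3.4)], [np.float64(-4.1), np.float64(3.5)], [np.float64(-4.0), np.float64(3.6)], [np.float64(-3.8), np.float64(3.8)], [np.float64(-3.7), np.float64(3.9)], [np.float64(-3.6), np.float64(4.0)], [np.float64(-3.5), np.float64(4.1)], [np.float64(-3.4), np.float64(4.2)], [np.float64(-3.2), np.float64(4.3)], [np.float64(-3.1), np.float64(4.4)], [np.float64(-3.0), np.float64(4.5)], [np.float64(-2.8), np.float64(4.6)], [np.float64(-2.7), np.float64(4.6)], [np.float64(-2.6), np.float64(4.7)], [np.float64(-2.4), np.float64(4.8)], [np.float64(-2.3), np.float64(4.9)], [np.float64(-2.1), np.float64(4.9)], [np.float64(-2.0), np.float64(5.0)], [np.float64(-1.8), np.float64(5.1)], [np.float64(-1.7), np.float64(5.1)], [np.float64(-1.5), np.float64(5.2)], [np.float64(-1.4), np.float64(5.2)], [np.float64(-1.2), np.float64(5.2)], [np.float64(-1.1), np.float64(5.3)], [np.float64(-0.9), np.float64(5.3)], [np.float64(-0.7), np.float64(5.3)], [np.float64(-0.6), np.float64(5.3)], [np.float64(-0.4), np.float64(5.4)], [np.float64(-0.3), np.float64(5.4)], [np.float64(-0.1), np.float64(5.4)], [np.float64(0.1), np.float64(5.4)], [np.float64(0.2), np.float64(5.4)], [np.float64(0.4), np.float64(5.4)], [np.float64(0.5), np.float64(5.3)], [np.float64(0.7), np.float64(5.3)], [np.float64(0.9), np.float64(5.3)]]
```

>>> {"name": "play_rows", "arguments": {"targets": [[-4.4,0,3.1,0,0,0],[-4.3,0,3.3,0,0,0],[-4.2,0,3.4,0,0,0],[-4.1,0,3.5,0,0,0],[-4.0,0,3.6,0,0,0],[-3.8,0,3.8,0,0,0],[-3.7,0,3.9,0,0,0],[-3.6,0,4.0,0,0,0],[-3.5,0,4.1,0,0,0],[-3.4,0,4.2,0,0,0]]}}

```text
clock: 15.6
position: [0.5212, 0.1651, 0.3985]
ee_rot: [[0.162, -0.985, 0.06], [-0.926, -0.173, -0.337], [0.342, -0.001, -0.94]]
contact_force: [4.3, -3.0, 4.5]
width: 0.03
grip_force: 30.0
```

```bash
cat > a2.py <<'E'
from h import *
st(.164); o=get_obs(); p=w2t(o['position']+.164*o['ee_rot'][:,2]); v=p[[0,2]]-[-.03,.19]
F=RT().T@o['contact_force']; u=v/np.linalg.norm(v)
print('r',np.linalg.norm(v),'q',np.radians(35)-np.arctan2(v[1],-v[0]),'Frad',F[[0,2]]@u,'Ftan(up)',F[[0,2]]@[u[1],-u[0]])
E
python3 a2.py
```

```text
15.6 pt [-201.  -138.8  244.4] F_t [3.7 3.7 4.5] w 0.03 g 30.0 q [ 0.66  0.27 -0.31  0.34 -1.17 -0.65]
r 0.17940170185811438 q 0.30274523210905185 Frad -2.1657238456847967 Ftan(up) 5.449588799533144
```

Tracking well: forces are small and the radius is 179.4 mm. Continuing.

>>> {"name": "play_rows", "arguments": {"targets": [[-3.2,0,4.3,0,0,0],[-3.1,0,4.4,0,0,0],[-3.0,0,4.5,0,0,0],[-2.8,0,4.6,0,0,0],[-2.7,0,4.6,0,0,0],[-2.6,0,4.7,0,0,0],[-2.4,0,4.8,0,0,0],[-2.3,0,4.9,0,0,0],[-2.1,0,4.9,0,0,0],[-2.0,0,5.0,0,0,0],[-1.8,0,5.1,0,0,0],[-1.7,0,5.1,0,0,0],[-1.5,0,5.2,0,0,0],[-1.4,0,5.2,0,0,0],[-1.2,0,5.2,0,0,0]]}}

```text
clock: 17.1
position: [0.5199, 0.1725, 0.3187]
ee_rot: [[0.162, -0.985, 0.06], [-0.926, -0.173, -0.335], [0.341, -0.002, -0.94]]
contact_force: [2.6, 1.4, 7.0]
width: 0.0299
grip_force: 30.0
```

```bash
python3 a2.py
```

```text
17.1 pt [-208.7 -138.8  164.5] F_t [-0.9  2.8  7. ] w 0.0299 g 30.0 q [ 0.67  0.35 -0.43  0.37 -0.99 -0.73]
r 0.18049309335383293 q 0.7523842923077801 Frad -0.1098792163114579 Ftan(up) 7.038249565182484
```

>>> {"name": "play_rows", "arguments": {"targets": [[-1.1,0,5.3,0,0,0],[-0.9,0,5.3,0,0,0],[-0.7,0,5.3,0,0,0],[-0.6,0,5.3,0,0,0],[-0.4,0,5.4,0,0,0],[-0.3,0,5.4,0,0,0],[-0.1,0,5.4,0,0,0],[0.1,0,5.4,0,0,0],[0.2,0,5.4,0,0,0],[0.4,0,5.4,0,0,0],[0.5,0,5.3,0,0,0],[0.3,0,2.7,0,0,0],[0.3,0,2.7,0,0,0],[0,0,0,0,0,0]]}}

```text
clock: 18.5
position: [0.5232, 0.1535, 0.2575]
ee_rot: [[0.162, -0.985, 0.061], [-0.927, -0.173, -0.334], [0.339, -0.002, -0.941]]
contact_force: [0.8, 5.1, 6.5]
width: 0.0297
grip_force: 29.5
```

```bash
python3 a2.py
```

```text
18.5 pt [-189.6 -138.7  103.2] F_t [-4.9  1.7  6.5] w 0.0297 g 29.5 q [ 0.63  0.42 -0.52  0.43 -0.83 -0.78]
r 0.18169270705158713 q 1.1086769786134103 Frad 1.199978152184092 Ftan(up) 8.033607967307832
```

>>> {"name": "play_rows", "arguments": {"targets": [[0.5,0,2.6,0,0,0],[0.5,0,2,0,0,0],[0,0,0,0,0,0]]}}

```text
clock: 18.8
position: [0.5236, 0.1512, 0.2535]
ee_rot: [[0.162, -0.985, 0.061], [-0.927, -0.173, -0.333], [0.339, -0.003, -0.941]]
contact_force: [0.0, 5.4, 5.7]
width: 0.03
grip_force: 29.4
```

```bash
python3 a2.py
```

```text
18.8 pt [-187.4 -138.6   99.2] F_t [-5.3  1.   5.7] w 0.03 g 29.4 q [ 0.62  0.42 -0.53  0.43 -0.82 -0.78]
r 0.18172336528684122 q 1.1339785535141065 Frad 1.7954835753158465 Ftan(up) 7.588677135507631
```

>>> {"name": "play_rows", "arguments": {"targets": [[0.4,0,2,0,0,0],[0.4,0,2,0,0,0],[0,0,0,0,0,0]]}}

```text
clock: 19.1
position: [0.524, 0.1492, 0.25]
ee_rot: [[0.162, -0.985, 0.061], [-0.927, -0.173, -0.333], [0.339, -0.003, -0.941]]
contact_force: [-0.6, 6.9, 6.1]
width: 0.0297
grip_force: 29.4
```

```bash
python3 a2.py
```

```text
19.1 pt [-185.4 -138.6   95.7] F_t [-7.   0.6  6.1] w 0.0297 g 29.4 q [ 0.62  0.43 -0.53  0.44 -0.81 -0.78]
r 0.18178909714792144 q 1.1563169199497247 Frad 2.755045655123152 Ftan(up) 8.860249491642229
```

>>> {"name": "play_rows", "arguments": {"targets": [[0.8,0,2,0,0,0],[0.8,0,2,0,0,0],[0,0,0,0,0,0]]}}

```text
clock: 19.4
position: [0.524, 0.1479, 0.2487]
ee_rot: [[0.162, -0.985, 0.063], [-0.927, -0.174, -0.332], [0.337, -0.005, -0.941]]
contact_force: [-10.3, 14.7, 18.1]
width: 0.0298
grip_force: 28.2
```

```bash
python3 a2.py
python3 - <<'E'
from h import *
b=camera('scene'); a=camera('wrist'); T=camera('top')
cv2.imwrite('pics/s6.png',b[:,:,::-1]);cv2.imwrite('pics/w6.png',a[:,:,::-1]);
cv2.imwrite('pics/ws6.png',np.hstack([cv2.resize(a,(420,315)),cv2.resize(b[110:260,220:400],(378,315))])[:,:,::-1])
E
```

```text
19.4 pt [-184.3 -138.4   94.3] F_t [-16.3  -7.6  18.1] w 0.0298 g 28.2 q [ 0.62  0.43 -0.54  0.44 -0.8  -0.78]
r 0.18156623242492206 q 1.1661130368575967 Frad 4.324394728194834 Ftan(up) 23.968503852758076
```

View pics/ws6.png

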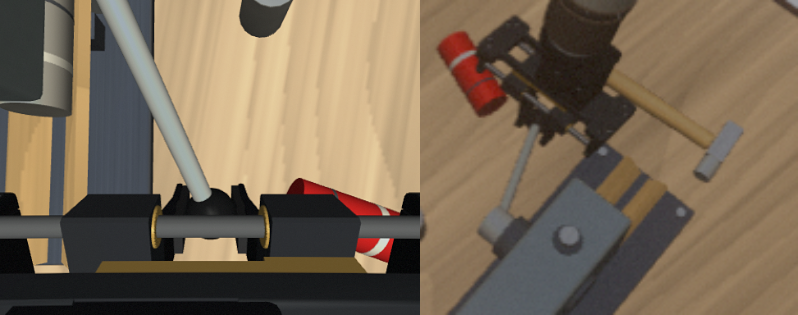

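Lever is on its hard stop: tangential force jumped to 24 N with the knob held between the pads, and the core's end is visible under the head. Holding for over a second, then easing up.

>>> {"name": "play_rows", "arguments": {"targets": [[0,0,0,0,0,0],[0,0,0,0,0,0],[0,0,0,0,0,0],[0,0,0,0,0,0],[0,0,0,0,0,0],[0,0,0,0,0,0],[0,0,0,0,0,0],[0,0,0,0,0,0],[0,0,0,0,0,0],[0,0,0,0,0,0],[0,0,0,0,0,0],[0,0,0,0,0,0],[0,0,0,0,0,0],[0,0,0,0,0,0]]}}

```text
clock: 20.95
position: [0.5239, 0.1479, 0.2487]
ee_rot: [[0.163, -0.985, 0.064], [-0.927, -0.174, -0.331], [0.337, -0.005, -0.941]]
contact_force: [-9.6, 15.3, 18.4]
width: 0.0299
grip_force: 28.2
```

```bash
python3 a2.py
```

```text
20.95 pt [-184.3 -138.4   94.3] F_t [-16.7  -6.8  18.4] w 0.0299 g 28.2 q [ 0.62  0.43 -0.54  0.44 -0.8  -0.78]
r 0.18159163904108 q 1.1659605724904665 Frad 4.53066674956343 Ftan(up) 24.404541865453087
```

>>> {"name": "play_rows", "arguments": {"targets": [[-0.8,0,-2,0,0,0],[-0.8,0,-2,0,0,0],[-0.4,0,-2,0,0,0],[-0.4,0,-2,0,0,0],[-0.5,0,-2.2,0,0,0],[-0.5,0,-2.4,0,0,0],[-0.3,0,-2.7,0,0,0],[-0.3,0,-2.7,0,0,0],[-0.3,0,-2.7,0,0,0],[-0.2,0,-2.6,0,0,0],[-0.2,0,-2.7,0,0,0],[-0.2,0,-2.7,0,0,0],[-0.1,0,-2.7,0,0,0],[-0.1,0,-2.7,0,0,0],[-0.1,0,-2.7,0,0,0],[0,0,-2.7,0,0,0],[0,0,-2.7,0,0,0],[0.1,0,-2.7,0,0,0],[0.1,0,-2.7,0,0,0],[0.2,0,-2.7,0,0,0]]}}

```text
clock: 22.95
position: [0.5209, 0.1669, 0.2928]
ee_rot: [[0.162, -0.985, 0.06], [-0.926, -0.173, -0.335], [0.34, -0.002, -0.94]]
contact_force: [4.2, 0.1, 5.6]
width: 0.03
grip_force: 29.3
```

```bash
python3 a2.py
```

```text
22.95 pt [-203.1 -138.7  138.6] F_t [0.7 4.2 5.6] w 0.03 g 29.3 q [ 0.66  0.38 -0.47  0.39 -0.93 -0.75]
r 0.18055568341736078 q 0.8996527050872469 Frad -2.224641740283573 Ftan(up) 5.187538403147085
```

>>> {"name": "play_rows", "arguments": {"targets": [[0.2,0,-2.7,0,0,0],[0.2,0,-2.7,0,0,0],[0.3,0,-2.7,0,0,0],[0.3,0,-2.6,0,0,0],[0.3,0,-2.7,0,0,0],[0.4,0,-2.6,0,0,0],[0.4,0,-2.7,0,0,0],[0.5,0,-2.6,0,0,0],[0.5,0,-2.7,0,0,0],[0.6,0,-2.6,0,0,0],[0.6,0,-2.6,0,0,0],[0.6,0,-2.6,0,0,0],[0.7,0,-2.6,0,0,0],[0.7,0,-2.6,0,0,0],[0.7,0,-2.6,0,0,0],[0.8,0,-2.6,0,0,0],[0.8,0,-2.6,0,0,0],[0.9,0,-2.5,0,0,0],[0.9,0,-2.6,0,0,0],[0.9,0,-2.5,0,0,0]]}}

```text
clock: 24.95
position: [0.5198, 0.1734, 0.3456]
ee_rot: [[0.161, -0.985, 0.06], [-0.926, -0.172, -0.336], [0.342, -0.001, -0.94]]
contact_force: [7.3, -2.4, 4.0]
width: 0.0298
grip_force: 29.5
```

>>> {"name": "play_rows", "arguments": {"targets": [[1,0,-2.5,0,0,0],[1,0,-2.5,0,0,0],[1,0,-2.5,0,0,0],[1.1,0,-2.4,0,0,0],[1.1,0,-2.5,0,0,0],[1.2,0,-2.4,0,0,0],[1.2,0,-2.4,0,0,0],[1.2,0,-2.4,0,0,0],[1.3,0,-2.4,0,0,0],[1.3,0,-2.3,0,0,0],[1.3,0,-2.3,0,0,0],[1.4,0,-2.3,0,0,0],[1.4,0,-2.3,0,0,0],[1.4,0,-2.3,0,0,0],[1.5,0,-2.3,0,0,0],[1.5,0,-2.2,0,0,0],[1.5,0,-2.2,0,0,0],[1.6,0,-2.2,0,0,0],[1.6,0,-2.2,0,0,0],[1.6,0,-2.1,0,0,0]]}}

```text
clock: 26.95
position: [0.5215, 0.1643, 0.3976]
ee_rot: [[0.161, -0.985, 0.059], [-0.926, -0.172, -0.337], [0.343, -0.0, -0.939]]
contact_force: [10.4, -5.9, 0.5]
width: 0.0296
grip_force: 29.8
```

```bash
python3 a2.py
```

```text
26.95 pt [-200.  -138.8  243.5] F_t [7.7 9.3 0.5] w 0.0296 g 29.8 q [ 0.66  0.27 -0.31  0.34 -1.17 -0.65]
r 0.17823094263123965 q 0.3059525642316452 Frad -7.159454019967612 Ftan(up) 2.7420837448952717
```

>>> {"name": "play_rows", "arguments": {"targets": [[1.8,-0.1,-2.1,0,0,0],[1.8,-0.1,-2.1,0,0,0],[1.8,-0.1,-2.1,0,0,0],[1.8,-0.1,-2,0,0,0],[1.9,-0.1,-2,0,0,0],[1.9,-0.1,-2,0,0,0],[1.9,-0.1,-2,0,0,0],[2,-0.1,-1.9,0,0,0],[2,-0.1,-1.9,0,0,0],[2,-0.1,-1.9,0,0,0],[2,0,-1.8,0,0,0],[2,0,-1.8,0,0,0],[2.1,0,-1.8,0,0,0],[2.1,0,-1.7,0,0,0],[2.1,0,-1.7,0,0,0],[2.1,0,-1.7,0,0,0]]}}

```text
clock: 28.55
position: [0.5253, 0.1458, 0.4357]
ee_rot: [[0.162, -0.985, 0.056], [-0.926, -0.171, -0.337], [0.342, 0.002, -0.94]]
contact_force: [7.9, -4.4, -1.2]
width: 0.0292
grip_force: 30.0
```

```bash
python3 a2.py
```

```text
28.55 pt [-181.3 -138.7  281.6] F_t [ 5.7  7.  -1.2] w 0.0292 g 30.0 q [ 0.63  0.24 -0.26  0.33 -1.25 -0.59]
r 0.17682953465518764 q 0.06649480630919025 Frad -5.517034407246163 Ftan(up) 1.9114713181749197
```

>>> {"name": "play_rows", "arguments": {"targets": [[2.1,0,-1.6,0,0,0],[2.1,0,-1.6,0,0,0],[2.1,0,-1.6,0,0,0],[0,0,0,0,0,0]]}}

```text
clock: 28.95
position: [0.526, 0.1429, 0.4392]
ee_rot: [[0.163, -0.985, 0.055], [-0.927, -0.172, -0.332], [0.337, 0.004, -0.942]]
contact_force: [8.0, 1.5, -10.5]
width: 0.0295
grip_force: 30.4
```

```bash
python3 a2.py
```

```text
28.95 pt [-179.1 -138.8  284.8] F_t [ -0.1   8.2 -10.5] w 0.0295 g 30.4 q [ 0.62  0.24 -0.25  0.32 -1.25 -0.57]
r 0.1766999755872154 q 0.044523018971810546 Frad -5.591157153009439 Ftan(up) -8.890261823034647
```

>>> {"name": "play_rows", "arguments": {"targets": [[2,0,-1.5,0,0,0],[2,0,-1.5,0,0,0],[0,0,0,0,0,0]]}}

```text
clock: 29.25
position: [0.5264, 0.1417, 0.4402]
ee_rot: [[0.165, -0.985, 0.052], [-0.929, -0.173, -0.328], [0.332, 0.005, -0.943]]
contact_force: [7.3, 7.3, -19.7]
width: 0.0299
grip_force: 30.9
```

```bash
python3 a2.py
```

```text
29.25 pt [-178.7 -138.8  285.5] F_t [ -5.9   8.5 -19.7] w 0.0299 g 30.9 q [ 0.62  0.24 -0.25  0.32 -1.26 -0.57]
r 0.1766856234848637 q 0.04003442917645661 Frad -5.682337687666625 Ftan(up) -19.78844699829164
```

The lever is home: the tangential force has reversed to -20 N against the upper stop. Relaxing a little, opening and withdrawing.

>>> {"name": "play_rows", "arguments": {"targets": [[-2,0,1.5,0,0,0],[0,0,0,0,0,0]]}}

```text
clock: 29.45
position: [0.5262, 0.1425, 0.4396]
ee_rot: [[0.164, -0.985, 0.053], [-0.928, -0.173, -0.331], [0.335, 0.005, -0.942]]
contact_force: [8.8, 3.3, -15.4]
width: 0.0296
grip_force: 30.7
```

>>> {"name": "play_rows", "arguments": {"targets": [[0,0,0,0,0,0],[0,0,0,0,0,0],[0,0,0,0,0,0],[0,0,0,0,0,0],[0,0,0,0,0,0],[0,0,0,0,0,0]], "gripper": 0.9}}

```text
clock: 30.05
position: [0.526, 0.1406, 0.4466]
ee_rot: [[0.161, -0.985, 0.059], [-0.926, -0.172, -0.337], [0.342, -0.0, -0.94]]
contact_force: [-1.3, 0.6, 0.5]
width: 0.0698
grip_force: 0.0
```

>>> {"name": "play_rows", "arguments": {"targets": [[2,0,-6,0,0,0],[3,0,-9,0,0,0],[4,0,-12,0,0,0],[4,0,-12,0,0,0],[5,0,-15,0,0,0],[5,0,-15,0,0,0],[5,0,-15,0,0,0],[-10,10,-10,0,0,0],[-20,20,-5,0,0,0],[-25,20,0,0,0,0],[-25,20,0,0,0,0],[-25,20,0,0,0,0],[-25,20,0,0,0,0],[-25,10,0,0,0,0],[0,0,0,0,0,0]]}}

```text
clock: 31.55
position: [0.3804, 0.2726, 0.4963]
ee_rot: [[0.165, -0.984, 0.06], [-0.925, -0.176, -0.336], [0.341, 0.0, -0.94]]
contact_force: [0.0, -0.1, -0.2]
width: 0.0782
grip_force: 0.0
```

Run:
```python
from h import *
st(.164)
a=camera('top');b=camera('scene')
cv2.imwrite('pics/t9.png',a[:,:,::-1]);cv2.imwrite('pics/s9.png',b[:,:,::-1])
s0=cv2.imread('pics/scene0.png')[:,:,::-1];t0=cv2.imread('pics/top0.png')[:,:,::-1]
for im,(x0,x1,y0,y1) in((t0,(196,220,188,210)),(a,(196,220,188,210)),(s0,(268,288,128,147)),(b,(268,288,128,147))):
    ys,xs=np.nonzero(im[y0:y1,x0:x1].max(2)<60); print('knob',xs.mean()+x0,ys.mean()+y0,len(xs))
cv2.imwrite('pics/e.png',np.hstack([cv2.resize(a[80:260,120:340],(400,327)),cv2.resize(b[100:330,150:400],(400,327))])[:,:,::-1])
```

```text
31.55 pt [-331.4 -258.9  342.2] F_t [ 0.1 -0.  -0.2] w 0.0782 g 0.0 q [ 1.03  0.09 -0.25  0.23 -1.49 -0.9 ]
knob 208.59848484848484 198.61363636363637 132
knob 208.61599999999999 198.576 125
knob 277.13235294117646 137.3014705882353 136
knob 277.13868613138686 137.2919708029197 137
```

View pics/e.png

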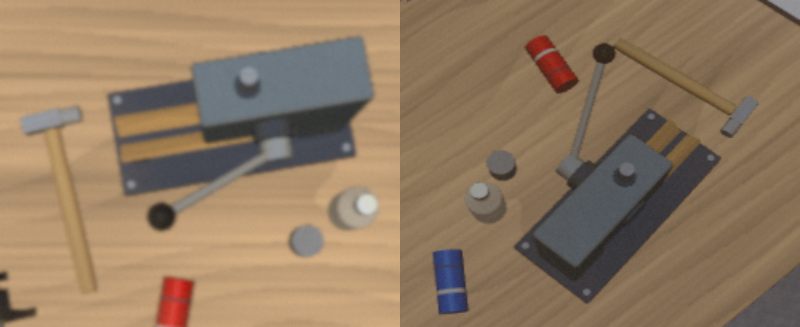

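The final views show the knob back at its starting pixels, the core under the head, and the hammer, bottle and stub apparently unmoved. Handing in.

```bash
python3 -c "
from h import *
print(order.close_job())"
```

```text
the job is handed in; nothing more can be done
None
```

The core was pushed in until it stalled against the stop. The lever was pulled to its bottom stop, held about 1.5 s, eased back home and released with the bystanders untouched, and the job was handed in at about 32 s; no verdict was shown.

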